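# Unclip the battery cover and rack it

## Robot

A 6-joint arm with a two-finger parallel gripper is mounted at the origin on a cart in front of the work surface, level with it; the furniture and walls round the work are solid. World frame = base frame: x ahead of the robot, y to its left, z up, the work surface at z = 0. Lengths are in m, angles in rad, forces in N, time in s.
With the tool pointing down it reaches from about 0.3 to 0.85 m from the base axis. Payload 4.2 kg.
Tool frame: the origin (TCP) lies on the centre line of the jaws, within the pads' length; the fingertips stand 8 mm ahead of it and the grasp point (between the pads) lies 11 mm behind it; z points along the fingers, x is the direction in which the jaws open and shut, and the axes are right-handed (so a half turn about z gives the same grasp; the last joint's range is limited). The gripper opens to 91 mm and grips with 3 to 60 N. Pads are 32 mm wide; open, the fingers measure 118 mm over their backs; the gripper's body (76 mm by 178 mm) begins 60 mm behind the grasp point.
Start: joints at [1.182, 0.32, 1.565, -0, 1.257, -0.02], TCP at [0.207, 0.536, 0.222] pointing down, gripper open.
Joint ranges: [-3.11, 3.11], [-0.84, 2.01], [0.21, 2.61], [-1.34, 4.49], [0.05, 2.63], [-2.56, 2.56]. Speed limits (rad/s): [2.57, 2.57, 3.14, 3.14, 3.14, 3.14].

## Interface

Orientations are given as a rotation vector (axis times angle).
In Python, from station import read_state, optics, job gives the robot as it stands.
- The arm moves only by the tool carry_out, never from a script. Its argument "series" is a list that holds one entry, the list of rows, each a list of 7 numbers: the shift along the tool's x, y, z in units of 50 mm (1.0 is 50 mm), then the turn, a rotation vector about the tool's x, y, z in units of 6 degrees (1.0 is 6 degrees), then the opening, from 0 (shut) to 1 (fully open). A call has 1 to 10 rows; each row is the pose to reach, as a shift and turn from the pose commanded when the call began, along the tool's axes at that moment; what a row does not reach only later rows make up. A row lasts 1/10 s, in which the tool goes at most 50 mm and 8.59 degrees, less where a joint would pass 70% of its speed; a pose out of reach is approached as far as the arm can. A call with a gripper value outside its range is refused whole. The fingers move at their own pace and stop on an object; "squeeze" is the grip in N (left out, the last holds). Time passes only in rows, so rows that repeat a pose let the fingers close. It gives the time, the measured TCP pose, the force and the opening at its end, in the units of the state.
- read_state(): the state, without advancing time (a new reading comes with each control period).
- optics.read_camera(name): name is "scene" or "side" or "wrist"; returns the picture (400x640x3 uint8, red, green, blue); there is no depth.
- optics.calibration(name): a dict with "camera_matrix" (3x3 intrinsics, pixels), "cam_to_world" (4x4, takes a point from camera to world coordinates). Camera axes: x right, y down, z forward; pixel columns grow to the right and rows downward; lengths in m; the calibration is good to about 2 mm. A picture is of the moment at which its call begins: read the wrist's pose just before it. calibration takes no time and is no camera call; for the wrist camera it gives the pose at the moment of the call.
- job.hand_in(): hands the job in, once; it reports no verdict.
The state is a dict: "time_s": time; "joint_positions": joint angles; "qvel": joint speeds; "effort": joint torques, N m; "tool_pos": TCP position; "tool_rot": TCP orientation; "contact_force": force on the tool from outside, world axes, zero at the start; "wrist_torque": the same for the moment, N m; "finger_gap": opening from 0.0 (shut) to 1.0 (fully open).
Only numpy, scipy, OpenCV 4.12 (cv2) and the standard library are available. Lean on these libraries where they do the work, as an engineer would, in place of code of your own. Each camera call takes 0.05 s, during which the arm holds its last target.

## Task

Open the battery box: squeeze the two side tabs at the top of its cover together so that the catches let go, and draw the cover up out of its sloping guides. Then stand the cover upright on its lower edge in the empty slot of the rack, lowering it to the bottom of the slot before you let go, and leave the two panels that are already in the rack standing in their slots.

Things in the scene. Friction and masses are not known exactly. Their poses are not given: they have to be found in the camera images.
- cover: loose grey plastic cover, 0.13 kg: plate 100 mm wide (y), 6 thick (x), 110 tall (z); tabs and a 22 mm wide block rise above it to 150. Origin: middle of lower edge; z toward the tabs, x away from the robot. At the start it leans 30 deg toward the robot in the box's guides (1 mm play across, 2 mm sideways), locked by hooks on the tabs; with both pressed it comes out along its z, free after 110 mm
- cover_grip (a point): on the cover midway between the tabs, 135 mm above its lower edge: squeeze here along the cover's y. The tabs are ribbed paddles 20 mm wide (x), from 113 to 150 mm above the lower edge, outer faces 57 mm apart at rest, 42 pressed. Come along the cover's z (tilted 30 deg): the box's rear panel leans over the tabs and bars a gripper from straight above
- tab_left (a joint): travel in m of the sprung tab on the cover's +y side: 0 out, 0.007 fully pressed toward the middle. Its hook, reaching 57 mm from the cover's middle at rest, is clear of the catch (inner face at 52 mm) beyond 0.005. Spring 2.8 N at rest, 7.7 N pressed; it springs back when let go
- tab_right (a joint): the same for the tab on the cover's -y side: 0 sprung out, 0.007 fully pressed (m)
- battery_box: fixed off-white metal box, 120 mm wide (y), leaning 30 deg toward the robot on a dark foot 170 x 150 mm. Origin on the bench; x away from the robot, z up; the cover's lower edge sits 35 mm above it. Beside the tabs its catches reach 110 mm along the cover from its lower edge; the rear panel, parallel to the cover 66 mm behind it, reaches 205 mm (about 250 mm above the bench)
- rack: fixed aluminium rack, base 150 (x) by 120 (y) by 8 mm; three upright slots along its y at x = -45, 0, +45 mm, open at both ends, 13 mm wide between walls that reach 45 mm above the bench, with flared lips above them that open to about 29 mm at 57 mm above the bench. Origin: centre of the underside, on the bench
- slot_pad: black rubber strip 10 x 90 x 2 mm on the floor of the one empty slot, which may be any of the three. Origin: centre of its underside, 8 mm above the bench (its top is at 10 mm). y runs along the slot, x across it
- panel_a: loose plain grey panel 100 x 6 mm, 75 mm tall, no tabs, standing on edge in another slot of the rack; origin in the middle of its lower edge, 8 mm above the bench, z up
- panel_b: a second panel like panel_a, in the remaining slot

How it is judged:
On the way, in this order (a step that is already met when the one before it is completed fails the run):
1. both tabs are pressed while the cover is still home (value of joint each of tab_left, tab_right above 0.0045 m and distance of cover from where it was at the start of the episode below 0.015 m), for 0.1 s.
2. the cover has been drawn out of the guides (distance of cover from where it was at the start of the episode above 0.105 m), for 0.1 s.
3. the cover stands on the bottom of the empty slot while still held (horizontal distance between cover and slot_pad below 0.03 m and z of cover in the frame of slot_pad below 0.008 m and contact force between the fingers and cover above 0.5 N), for 0.1 s.
At the end, for the whole second after the job is handed in: The cover is let go and at rest on its lower edge in the empty slot: upright within 14 degrees, lower edge within 7 mm of the slot's middle plane, 30 mm of its middle lengthwise, 7 mm of its floor. Both panels stand in their slots (moved under 30 mm, leaning under 17 degrees) (x of cover in the frame of slot_pad between -0.007 and 0.007 m and y of cover in the frame of slot_pad between -0.03 and 0.03 m and z of cover in the frame of slot_pad below 0.007 m and angle between cover's own z axis and vertical below 0.25 rad and linear speed of cover below 0.02 m/s and angle between each of panel_a, panel_b's own z axis and vertical below 0.3 rad and distance of each of panel_a, panel_b from where it was at the start of the episode below 0.03 m); the robot touches nothing.
It fails at once if a panel is pulled up out of its slot (height (world z) of any of panel_a, panel_b above 0.04 m).
It also fails if it takes over 42 s, if anything falls off the work surface, if the arm or the gripper's body presses on something with over 40 N, if the wrist force passes 120 N, or if a joint passes its speed limit or range.

## Working session

There is one attempt and no reset: what is moved stays moved. The work goes in short steps, Python scripts to look and compute and a tool call to move; the robot and the scene stay as the last step left them, time stands still between calls to the robot, and variables do not carry over. Pictures are saved under pics/ and viewed, and the job is handed in when it is done.

Besides the shell and the picture viewer there is one more tool, called after "Request:" as a command line: name --argument value ..., lists and objects as JSON in quotes. carry_out: Moves the arm, as the interface text tells. Its arguments: {"type":"object","properties":{"series":{"type":"array","items":{"type":"array","items":{"type":"array","items":{"type":"number"}}}},"squeeze":{"type":"number"}},"required":["series"]}

```bash
mkdir -p pics; ls
python3 - <<'E'
from station import read_state, optics, job
import cv2, numpy as np
s=read_state(); print(s)
for n in ["scene","side","wrist"]:
    c=optics.calibration(n); print(n,c["camera_matrix"],np.round(c["cam_to_world"],4))
    im=optics.read_camera(n); cv2.imwrite(f"pics/{n}0.png",im[:,:,::-1])
E
```

```text
pics
{'time_s': 0.0, 'joint_positions': array([ 1.18198425e+00,  3.20312410e-01,  1.56567600e+00, -6.53795829e-06,
        1.25739238e+00, -1.99910833e-02]), 'qvel': array([ 0.00140531, -0.00087711,  0.00021299, -0.0002674 ,  0.00025615,
       -0.00164095]), 'effort': array([-2.50295263e-03, -4.12467921e+01, -2.31967682e+01,  7.23969075e-02,
        4.59585583e-02, -1.28035686e-04]), 'tool_pos': array([0.20710746, 0.53588128, 0.22110967]), 'tool_rot': array([ 2.59029878e+00,  1.77588090e+00, -2.34181592e-03]), 'contact_force': array([ 0.86385058,  0.1576392 , -0.47106976]), 'wrist_torque': array([-0.03491375, -0.04969272,  0.06224327]), 'finger_gap': 0.9947588166648288}
scene [[373.93682243   0.         320.63019017]
 [  0.         373.93682243 202.54131116]
 [  0.           0.           1.        ]] [[-0.9233  0.276  -0.2671  0.8378]
 [ 0.3841  0.6595 -0.6462  0.4668]
 [-0.0022 -0.6992 -0.7149  0.7051]
 [ 0.      0.      0.      1.    ]]
side [[395.79438412   0.         319.79600474]
 [  0.         395.79438412 193.39451981]
 [  0.           0.           1.        ]] [[ 0.8143  0.4575 -0.3573  0.9176]
 [ 0.5804 -0.6284  0.518  -0.5311]
 [ 0.0124 -0.6292 -0.7772  0.795 ]
 [ 0.      0.      0.      1.    ]]
wrist [[286.74201976   0.         319.86058412]
 [  0.         286.74201976 200.28267898]
 [  0.           0.           1.        ]] [[ 0.3598  0.8974  0.2553  0.1363]
 [ 0.933  -0.3457 -0.0998  0.5649]
 [-0.0013  0.2741 -0.9617  0.3835]
 [ 0.      0.      0.      1.    ]]
```

View pics/scene0.png

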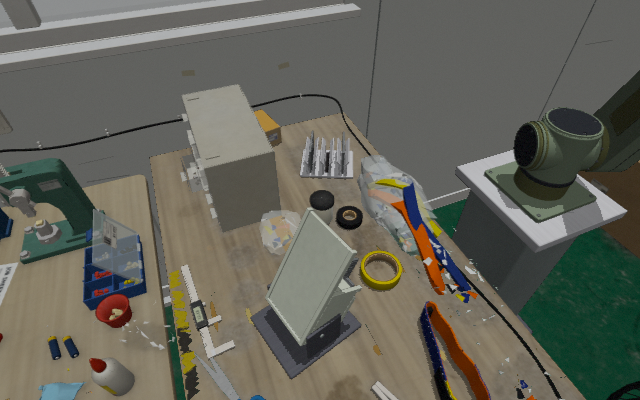

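View pics/side0.png

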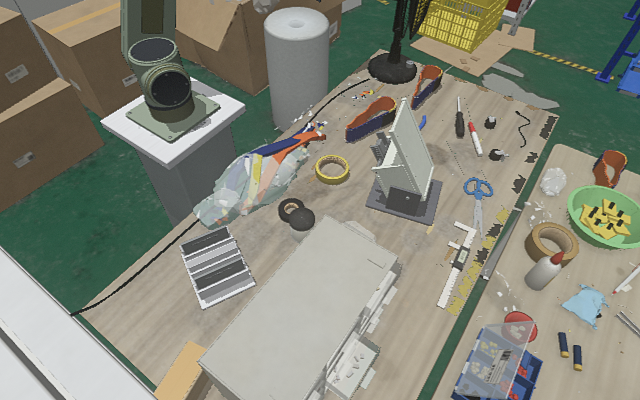

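View pics/wrist0.png

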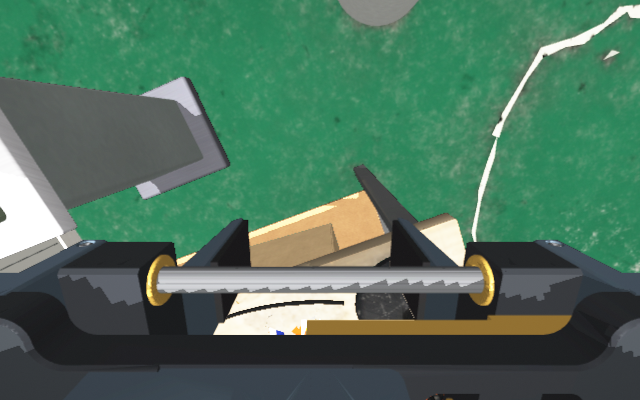

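```bash
cat > h.py <<'E'
import numpy as np, cv2
from station import read_state, optics, job
from scipy.spatial.transform import Rotation as R
def ray(n,uv,cal=None):
    c=cal or optics.calibration(n); K=c["camera_matrix"];T=c["cam_to_world"]
    d=T[:3,:3]@np.linalg.solve(K,[uv[0],uv[1],1.]); return T[:3,3],d/np.linalg.norm(d)
def onz(n,uv,z,cal=None):
    o,d=ray(n,uv,cal); return o+d*(z-o[2])/d[2]
def proj(n,P,cal=None):
    c=cal or optics.calibration(n); K=c["camera_matrix"];T=c["cam_to_world"]
    p=(np.asarray(P)-T[:3,3])@T[:3,:3]; q=p@K.T; return q[...,:2]/q[...,2:]
def crop(src,dst,x0,y0,x1,y1,f):
    im=cv2.imread(src)[y0:y1,x0:x1]; cv2.imwrite(dst,cv2.resize(im,None,fx=f,fy=f,interpolation=cv2.INTER_CUBIC))
def grab(n,dst):
    im=optics.read_camera(n)[:,:,::-1]; cv2.imwrite(dst,im); return im
E
python3 - <<'E'
from h import *
crop("pics/scene0.png","pics/c1.png",235,200,375,390,4) if 0 else crop("pics/scene0.png","pics/c1.png",235,200,385,345,5) 
crop("pics/scene0.png","pics/c1.png",240,200,375,385,3)
crop("pics/scene0.png","pics/c2.png",290,125,365,190,8)
crop("pics/side0.png","pics/c3.png",355,90,455,225,4)
crop("pics/side0.png","pics/c4.png",170,215,265,315,6)
E
```

```text
(no output)
```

View pics/c1.png

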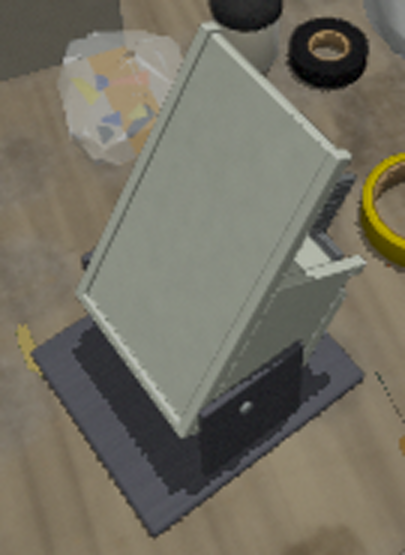

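View pics/c2.png

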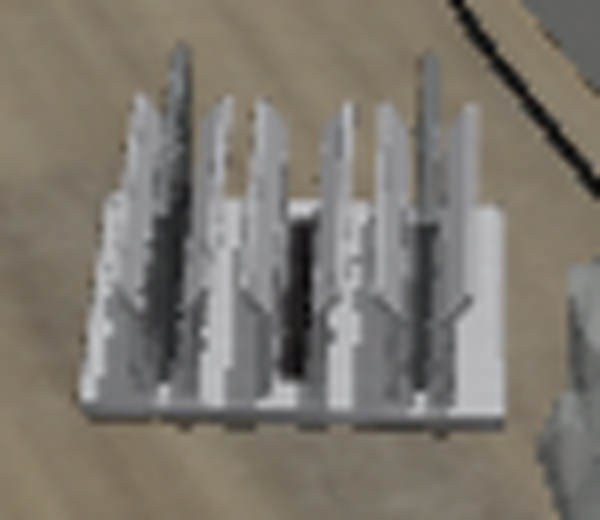

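View pics/c3.png

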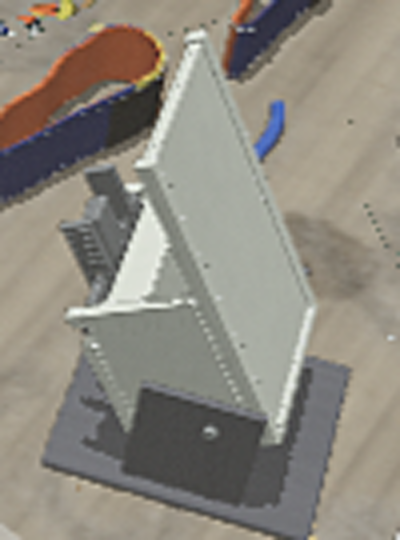

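View pics/c4.png

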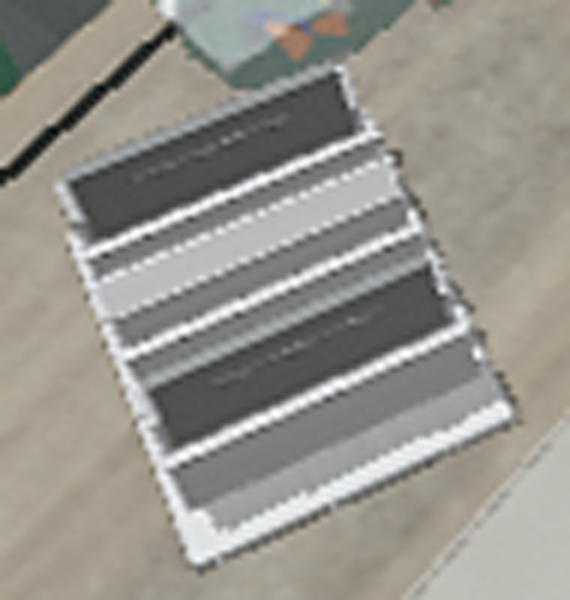

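Run:
```python
from h import *
np.set_printoptions(precision=4,suppress=True)
def c(l,s,o): return [(o[0]+x/s,o[1]+y/s) for x,y in l]
for z in (0,0.01,):
  print("foot scene",z);a=[onz("scene",p,z) for p in c([(35,355),(152,535),(362,375)],3,(240,200))];print(np.array(a))
  print([np.linalg.norm(a[1]-a[0]),np.linalg.norm(a[2]-a[1])],(a[0]+a[2])/2)
  a=[onz("side",p,z) for p in c([(350,370),(310,538),(45,463)],4,(355,90))];print(np.array(a))
  print([np.linalg.norm(a[1]-a[0]),np.linalg.norm(a[2]-a[1])],(a[0]+a[2])/2)
for z in (0,0.008):
  print("rack",z);a=[onz("scene",p,z) for p in c([(85,415),(503,418),(500,210)],8,(290,125))];print(np.array(a))
  print([np.linalg.norm(a[1]-a[0]),np.linalg.norm(a[2]-a[1])],(a[0]+a[2])/2)
  a=[onz("side",p,z) for p in c([(205,565),(515,415)],6,(170,215))];print(np.array(a),np.linalg.norm(a[1]-a[0]))
a=[onz("scene",p,.010) for p in c([(292,378),(305,222)],8,(290,125))];print(np.array(a))
```

```text
foot scene 0
[[0.8292 0.0785 0.    ]
 [0.795  0.2189 0.    ]
 [0.632  0.1762 0.    ]]
[np.float64(0.14451883357327022), np.float64(0.1684579325222114)] [0.7306 0.1273 0.    ]
[[0.794  0.2209 0.    ]
 [0.8311 0.0811 0.    ]
 [0.6702 0.0351 0.    ]]
[np.float64(0.1446907842253617), np.float64(0.16735327726673657)] [0.7321 0.128  0.    ]
foot scene 0.01
[[0.8293 0.084  0.01  ]
 [0.7956 0.2224 0.01  ]
 [0.6349 0.1804 0.01  ]]
[np.float64(0.1424690668789124), np.float64(0.1660686282983482)] [0.7321 0.1322 0.01  ]
[[0.7956 0.2115 0.01  ]
 [0.8322 0.0734 0.01  ]
 [0.6733 0.028  0.01  ]]
[np.float64(0.14287074557269114), np.float64(0.1652481712995026)] [0.7345 0.1197 0.01  ]
rack 0
[[ 0.5876 -0.2861  0.    ]
 [ 0.452  -0.2276  0.    ]
 [ 0.4009 -0.3347  0.    ]]
[np.float64(0.14762323422846416), np.float64(0.11873037981636923)] [ 0.4943 -0.3104  0.    ]
[[ 0.5374 -0.3955  0.    ]
 [ 0.587  -0.29    0.    ]] 0.11654470634027998
rack 0.008
[[ 0.5904 -0.2775  0.008 ]
 [ 0.4564 -0.2197  0.008 ]
 [ 0.4059 -0.3256  0.008 ]]
[np.float64(0.14594819613770088), np.float64(0.11738318057796605)] [ 0.4982 -0.3016  0.008 ]
[[ 0.5412 -0.3969  0.008 ]
 [ 0.5903 -0.2925  0.008 ]] 0.11537191087060814
[[ 0.5169 -0.2655  0.01  ]
 [ 0.4775 -0.345   0.01  ]]
```

```bash
cat >> h.py <<'E'
def tri(na,a,nb,b):
    o1,d1=ray(na,a);o2,d2=ray(nb,b)
    A=np.stack([d1,-d2],1);t=np.linalg.lstsq(A,o2-o1,rcond=None)[0]
    p=o1+t[0]*d1;q=o2+t[1]*d2
    return (p+q)/2,np.linalg.norm(p-q)
E
python3 - <<'E'
from h import *
np.set_printoptions(precision=4,suppress=True)
print("cabinet")
for a,b in [((277,153),(328,217)),((213,172),(398,262)),((243,87),(200,355))]: print(tri("scene",a,"side",b))
print("rear panel top corners / bottom")
S=lambda x,y:(240+x/3,200+y/3); D=lambda x,y:(355+x/4,90+y/4)
for a,b in [((208,27),(147,165)),((345,157),(200,38)),((188,432),(312,303)),((82,293),(272,440))]: print(tri("scene",S(*a),"side",D(*b)))
E
```

```text
cabinet
(array([ 0.6823, -0.1681,  0.196 ]), np.float64(0.009252100075581323))
(array([ 0.8279, -0.1707,  0.1869]), np.float64(0.017960393252280424))
(array([ 0.6753, -0.4817,  0.196 ]), np.float64(0.003041970118094891))
rear panel top corners / bottom
(array([0.6889, 0.057 , 0.2443]), np.float64(0.0005763162843808945))
(array([0.6594, 0.1684, 0.2433]), np.float64(0.0031880181559729545))
(array([0.761 , 0.196 , 0.0661]), np.float64(0.0007390208157635778))
(array([0.7902, 0.0833, 0.0633]), np.float64(0.0014157368591152172))
```

```bash
cat >> h.py <<'E'
np.set_printoptions(precision=4,suppress=True)
YB=np.radians(14.8)
def boxR(yaw=YB,tilt=30):
    bx=np.array([np.cos(yaw),np.sin(yaw),0]);by=np.array([-np.sin(yaw),np.cos(yaw),0]);t=np.radians(tilt)
    z=bx*np.sin(t)-np.array([0,0,1])*np.cos(t); return np.stack([by,np.cross(z,by),z],1)
def rel(p,Rt):
    s=read_state(); R0=R.from_rotvec(s["tool_rot"]).as_matrix()
    d=R0.T@(np.asarray(p)-s["tool_pos"])/0.05; r=R.from_matrix(R0.T@Rt).as_rotvec(degrees=True)/6
    print("t",round(s["time_s"],2),"pos",s["tool_pos"],"F",s["contact_force"],"gap",round(s["finger_gap"],3),"q",s["joint_positions"])
    print("row",np.round(d,3),np.round(r,3))
E
python3 - <<'E'
from h import *
s=read_state();R0=R.from_rotvec(s["tool_rot"]).as_matrix();T=optics.calibration("wrist")["cam_to_world"]
print("cam in tool",R0.T@(T[:3,3]-s["tool_pos"]),R0.T@T[:3,:3])
Rt=boxR();g=np.array([.6527,.107,.152]);rel(g-.13*Rt[:,2],Rt)
E
```

```text
cam in tool [ 0.0013 -0.0765 -0.1623] [[ 1.      0.0006  0.0005]
 [-0.0007  0.9617  0.2741]
 [-0.0003 -0.2741  0.9617]]
t 0.15 pos [0.2071 0.536  0.2213] F [-0.2779  0.2487 -0.4122] gap 0.999 q [ 1.182   0.3201  1.5654  0.      1.2574 -0.02  ]
row [-5.555 10.352 -0.858] [-4.838  1.579 -5.846]
```

Request:
carry_out --series '[[[-5.55, 10.35, -0.86, -4.84, 1.58, -5.85, 1], [-5.55, 10.35, -0.86, -4.84, 1.58, -5.85, 1], [-5.55, 10.35, -0.86, -4.84, 1.58, -5.85, 1], [-5.55, 10.35, -0.86, -4.84, 1.58, -5.85, 1], [-5.55, 10.35, -0.86, -4.84, 1.58, -5.85, 1], [-5.55, 10.35, -0.86, -4.84, 1.58, -5.85, 1], [-5.55, 10.35, -0.86, -4.84, 1.58, -5.85, 1], [-5.55, 10.35, -0.86, -4.84, 1.58, -5.85, 1], [-5.55, 10.35, -0.86, -4.84, 1.58, -5.85, 1], [-5.55, 10.35, -0.86, -4.84, 1.58, -5.85, 1]]]'

```text
time_s: 1.15
tool_pos: [0.533, 0.1561, 0.2588]
tool_rot: [1.686, 2.188, 0.589]
contact_force: [1.2, -0.1, -0.4]
finger_gap: 1.002
```

Run:
```python
from h import *
Rt=boxR();g=np.array([.6527,.107,.152]);rel(g-.13*Rt[:,2],Rt)
```

```text
t 1.15 pos [0.533  0.1561 0.2588] F [ 1.2213 -0.0658 -0.3793] gap 1.002 q [ 0.2658  0.0316  1.9498 -0.0045  0.635  -1.5601]
row [-1.562  0.72   0.281] [ 0.016 -0.01  -0.005]
```

Request:
carry_out --series '[[[-1.56, 0.72, 0.28, 0, 0, 0, 1], [-1.56, 0.72, 0.28, 0, 0, 0, 1], [-1.56, 0.72, 0.28, 0, 0, 0, 1]]]'

```text
time_s: 1.45
tool_pos: [0.592, 0.0887, 0.2646]
tool_rot: [1.69, 2.182, 0.588]
contact_force: [-0.0, -0.6, 0.7]
finger_gap: 1.001
```

Run:
```python
from h import *
Rt=boxR();g=np.array([.6527,.107,.152]);rel(g-.13*Rt[:,2],Rt)
c=optics.calibration("wrist");grab("wrist","pics/w1.png");np.savez("w1.npz",**c)
rel(g-.13*Rt[:,2],Rt)
print(proj("wrist",g))
```

```text
t 1.45 pos [0.592  0.0887 0.2646] F [-0.008  -0.582   0.7167] gap 1.001 q [ 0.0829  0.0995  1.8597  0.1381  0.6673 -1.8268]
row [ 0.043 -0.028 -0.017] [ 0.023  0.023 -0.046]
t 1.5 pos [0.59   0.0904 0.2638] F [-0.1598  0.0408  0.7248] gap 1.0 q [ 0.0859  0.0982  1.8623  0.1379  0.6684 -1.8251]
row [ 0.001  0.005 -0.016] [ 0.001  0.006 -0.037]
[319.3049 194.3987]
```

View pics/w1.png

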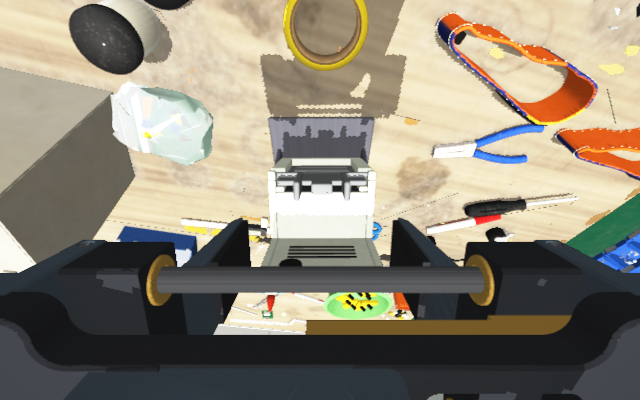

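Run:
```python
from h import *
c=optics.calibration("wrist");grab("wrist","pics/w2.png");np.savez("w2.npz",**c)
crop("pics/w2.png","pics/w2c.png",255,110,390,270,4)
```

```text
(no output)
```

View pics/w2c.png

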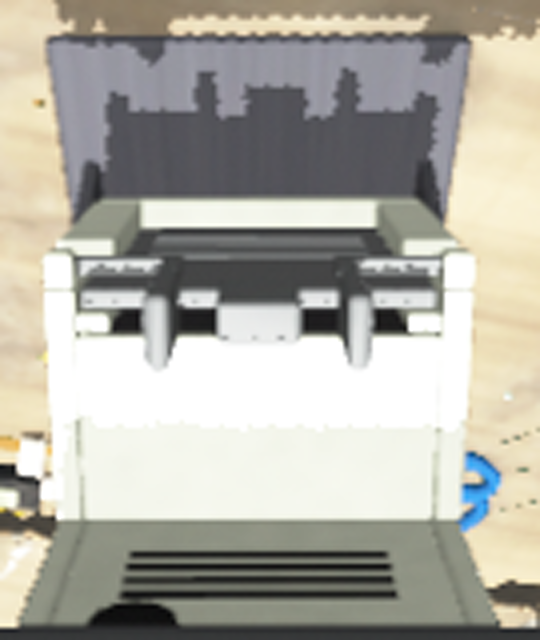

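Run:
```python
from h import *
Rt=boxR();c=dict(np.load("w2.npz"));g=np.array([.6527,.107,.152]);s=read_state()
print(s["tool_pos"], g-.13*Rt[:,2])
cv=lambda y,x,z:g+Rt@np.array([y,x,-(z-.135)])
def im(P): return (proj("wrist",P,c)-[255,110])*4
for P in [(0,0,.15),(-.0285,-.01,.15),(-.0285,.01,.15),(.0285,-.01,.15),(.0285,.01,.15),(-.011,-.003,.15),(-.011,.003,.15),(.05,-.003,.11),(.05,.003,.11),(-.05,-.003,.11),(-.05,.003,.11),(-.06,.066,.205),(.06,.066,.205)]: print(P,im(cv(*P)))
```

```text
[0.5889 0.0916 0.2635] [0.5899 0.0904 0.2646]
(0, 0, 0.15) [257.0527 352.8734]
(-0.0285, -0.01, 0.15) [141.6929 314.2011]
(-0.0285, 0.01, 0.15) [144.1509 391.3784]
(0.0285, -0.01, 0.15) [372.1744 313.6114]
(0.0285, 0.01, 0.15) [370.2631 390.8251]
(-0.011, -0.003, 0.15) [212.8343 341.3731]
(-0.011, 0.003, 0.15) [213.1694 364.5277]
(0.05, -0.003, 0.11) [434.4538 304.362 ]
(0.05, 0.003, 0.11) [433.6302 324.9751]
(-0.05, -0.003, 0.11) [ 80.4968 305.2723]
(-0.05, 0.003, 0.11) [ 81.4603 325.8703]
(-0.06, 0.066, 0.205) [-16.0754 710.3609]
(0.06, 0.066, 0.205) [530.9923 709.2752]
```

Run:
```python
from h import *
Rt=boxR();g0=np.array([.6527,.107,.152])
crop("pics/side0.png","pics/c5.png",365,120,415,180,10)
for h in (0,-.0055):
  g=g0+h*Rt[:,1]
  if h: g=g0-.0062*np.array([np.cos(YB),np.sin(YB),0])
  cv=lambda y,x,z:g+Rt@np.array([y,x,-(z-.135)])
  print(h)
  for P in [(-.0285,-.01,.15),(-.0285,.01,.15),(.0285,-.01,.15),(.0285,.01,.15),(-.011,-.003,.15),(.011,-.003,.15),(-.0285,-.01,.113)]: print(P,(proj("side",cv(*P))-[365,120])*10)
```

```text
0
(-0.0285, -0.01, 0.15) [ 79.6085 268.003 ]
(-0.0285, 0.01, 0.15) [158.7294 255.7784]
(0.0285, -0.01, 0.15) [145.3338 110.706 ]
(0.0285, 0.01, 0.15) [222.3883  96.9822]
(-0.011, -0.003, 0.15) [127.545  214.0636]
(0.011, -0.003, 0.15) [152.6317 153.1686]
(-0.0285, -0.01, 0.113) [139.8324 386.9695]
-0.0055
(-0.0285, -0.01, 0.15) [ 53.5115 261.0552]
(-0.0285, 0.01, 0.15) [132.1814 248.7597]
(0.0285, -0.01, 0.15) [120.0811 104.2287]
(0.0285, 0.01, 0.15) [196.7143  90.4444]
(-0.011, -0.003, 0.15) [101.5602 207.2422]
(0.011, -0.003, 0.15) [126.9766 146.5301]
(-0.0285, -0.01, 0.113) [114.2394 380.0092]
```

View pics/c5.png

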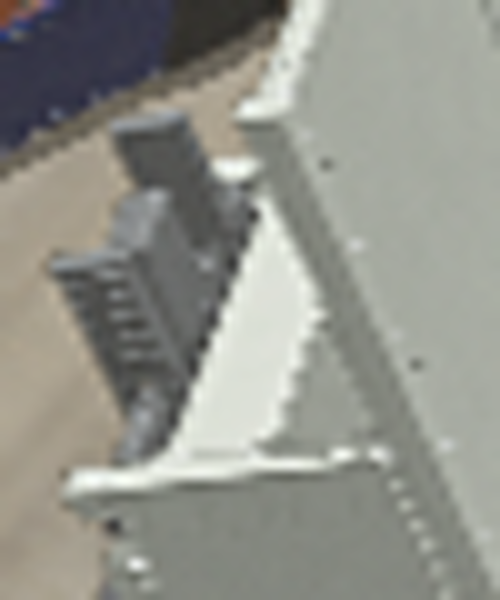

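Run:
```python
from h import *
Rt=boxR();g=np.array([.6481,.1058,.1492]);print(g+.009*Rt[:,2]);rel(g+.009*Rt[:,2],Rt)
```

```text
[0.6525 0.1069 0.1414]
t 1.55 pos [0.5889 0.0916 0.2635] F [-0.8874  0.1347  0.4179] gap 0.998 q [ 0.0882  0.0972  1.8639  0.1378  0.6688 -1.8248]
row [-0.031 -0.086  2.768] [-0.008 -0.006 -0.021]
```

Request:
carry_out --series '[[[-0.03, -0.09, 0.5, 0, 0, 0, 1], [-0.03, -0.09, 1.0, 0, 0, 0, 1], [-0.03, -0.09, 1.5, 0, 0, 0, 1], [-0.03, -0.09, 1.9, 0, 0, 0, 1], [-0.03, -0.09, 2.2, 0, 0, 0, 1], [-0.03, -0.09, 2.45, 0, 0, 0, 1], [-0.03, -0.09, 2.6, 0, 0, 0, 1], [-0.03, -0.09, 2.7, 0, 0, 0, 1], [-0.03, -0.09, 2.77, 0, 0, 0, 1], [-0.03, -0.09, 2.77, 0, 0, 0, 1]]]'

```text
time_s: 2.55
tool_pos: [0.6529, 0.1079, 0.1422]
tool_rot: [1.685, 2.189, 0.589]
contact_force: [-0.4, 0.2, 0.1]
finger_gap: 1.0
```

Run:
```python
from h import *
Rt=boxR();g=np.array([.6481,.1058,.1492]);rel(g+.009*Rt[:,2],Rt)
grab("wrist","pics/w3.png");grab("side","pics/s3.png")
crop("pics/w3.png","pics/w3c.png",220,90,420,250,4);crop("pics/side0.png".replace("side0","s3"),"pics/s3c.png",340,80,440,200,5)
```

```text
t 2.55 pos [0.6529 0.1079 0.1422] F [-0.4268  0.2452  0.0678] gap 1.0 q [ 0.1089  0.3184  1.9154  0.1979  0.3948 -1.8831]
row [-0.016 -0.019  0.008] [ 0.012 -0.01  -0.002]
```

View pics/w3c.png

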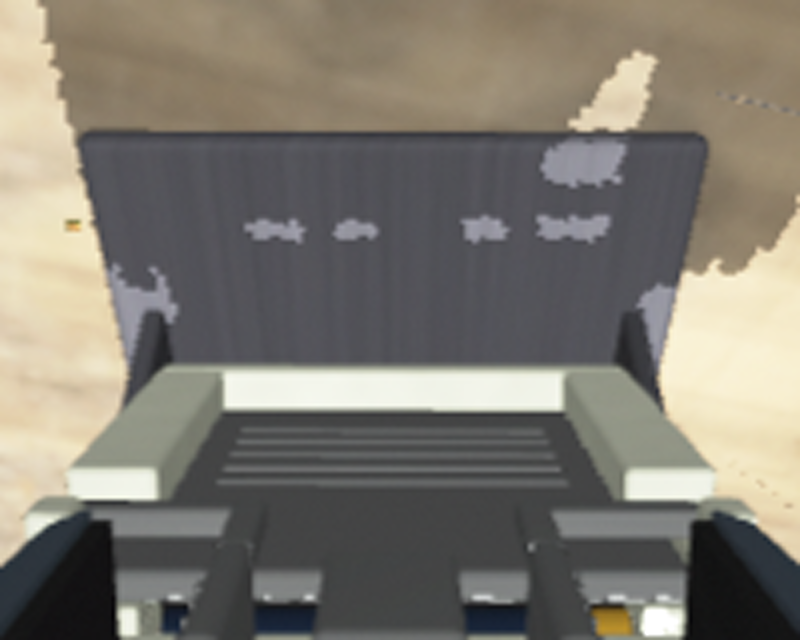

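View pics/s3c.png

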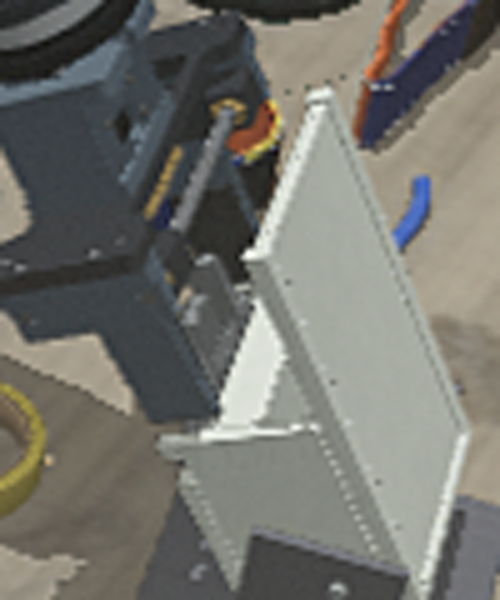

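Request:
carry_out --series '[[[0, 0, 0, 0, 0, 0, 0.3], [0, 0, 0, 0, 0, 0, 0.3], [0, 0, 0, 0, 0, 0, 0.3], [0, 0, 0, 0, 0, 0, 0.3], [0, 0, 0, 0, 0, 0, 0.3], [0, 0, 0, 0, 0, 0, 0.3], [0, 0, 0, 0, 0, 0, 0.3], [0, 0, 0, 0, 0, 0, 0.3]]]' --squeeze 35

```text
time_s: 3.45
tool_pos: [0.6529, 0.1076, 0.1425]
tool_rot: [1.685, 2.188, 0.589]
contact_force: [-1.3, -2.5, 2.0]
finger_gap: 0.424
```

Run:
```python
from h import *
Rt=boxR();g=np.array([.6481,.1058,.1492]);rel(g+.009*Rt[:,2],Rt)
grab("wrist","pics/w4.png")
crop("pics/w4.png","pics/w4c.png",220,150,420,290,4)
```

```text
t 3.45 pos [0.6529 0.1076 0.1425] F [-1.2878 -2.5189  2.0017] gap 0.424 q [ 0.1085  0.3181  1.9154  0.1974  0.3948 -1.8832]
row [-0.01  -0.021  0.013] [ 0.014 -0.006 -0.   ]
```

View pics/w4c.png

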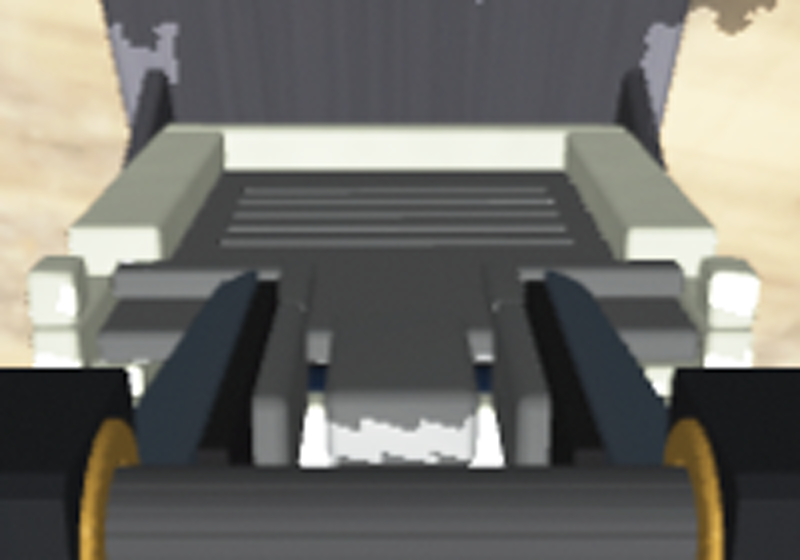

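Request:
carry_out --series '[[[0, 0, -0.05, 0, 0, 0, 0.3], [0, 0, -0.15, 0, 0, 0, 0.3], [0, 0, -0.3, 0, 0, 0, 0.3], [0, 0, -0.45, 0, 0, 0, 0.3], [0, 0, -0.6, 0, 0, 0, 0.3]]]'

```text
time_s: 4.0
tool_pos: [0.6378, 0.1041, 0.1688]
tool_rot: [1.685, 2.189, 0.589]
contact_force: [1.2, 0.6, -0.6]
finger_gap: 0.422
```

Run:
```python
from h import *
Rt=boxR();g=np.array([.6481,.1058,.1492]);rel(g+.009*Rt[:,2],Rt)
grab("wrist","pics/w5.png")
crop("pics/w5.png","pics/w5c.png",220,150,420,290,4)
```

```text
t 4.0 pos [0.6378 0.1041 0.1688] F [ 1.2002  0.5664 -0.6353] gap 0.422 q [ 0.1043  0.2654  1.9136  0.1807  0.4494 -1.8673]
row [-0.019 -0.018  0.624] [ 0.011 -0.012 -0.001]
```

View pics/w5c.png

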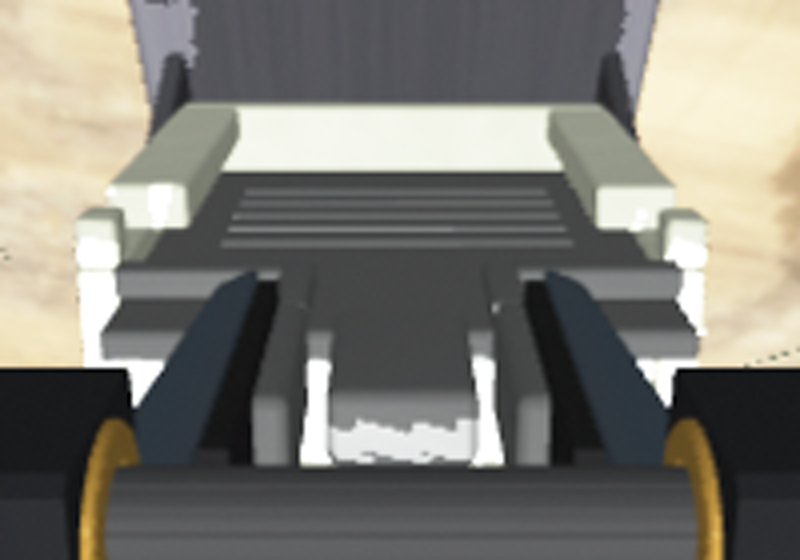

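Request:
carry_out --series '[[[0, 0, -0.25, 0, 0, 0, 0.3], [0, 0, -0.5, 0, 0, 0, 0.3], [0, 0, -0.75, 0, 0, 0, 0.3], [0, 0, -1.0, 0, 0, 0, 0.3], [0, 0, -1.25, 0, 0, 0, 0.3], [0, 0, -1.5, 0, 0, 0, 0.3], [0, 0, -1.75, 0, 0, 0, 0.3], [0, 0, -2.0, 0, 0, 0, 0.3], [0, 0, -2.3, 0, 0, 0, 0.3], [0, 0, -2.6, 0, 0, 0, 0.3]]]'

```text
time_s: 5.05
tool_pos: [0.5745, 0.0871, 0.2814]
tool_rot: [1.686, 2.189, 0.588]
contact_force: [-0.2, 0.6, -1.7]
finger_gap: 0.424
```

Run:
```python
from h import *
Rt=boxR();g=np.array([.6481,.1058,.1492]);rel(g+.009*Rt[:,2],Rt)
grab("wrist","pics/w6.png");grab("side","pics/s6.png")
```

```text
t 5.05 pos [0.5745 0.0871 0.2814] F [-0.2254  0.6016 -1.7385] gap 0.424 q [ 0.0798  0.0592  1.8599  0.1384  0.7103 -1.8308]
row [-0.017 -0.008  3.228] [ 0.004 -0.011 -0.001]
```

View pics/w6.png

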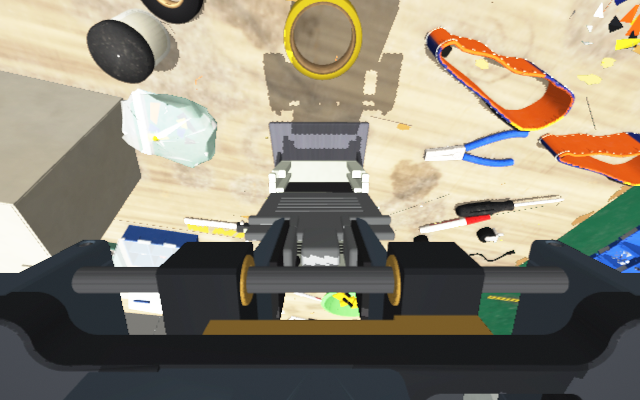

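View pics/s6.png

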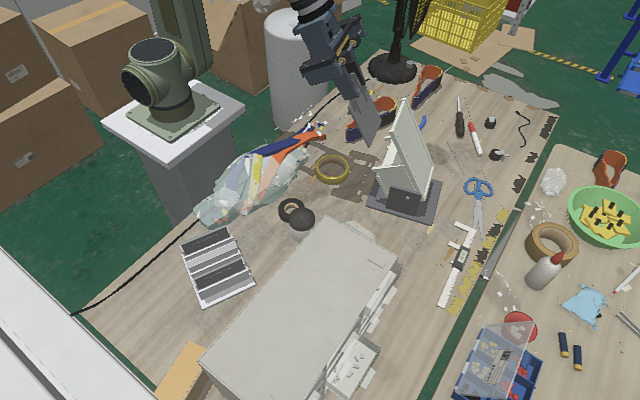

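Run:
```python
from h import *
rel([.497,-.306,.28],boxR(np.radians(-25.5),0))
```

```text
t 5.15 pos [0.5755 0.0871 0.2833] F [ 0.6526  0.4761 -1.6194] gap 0.423 q [ 0.0798  0.0577  1.8584  0.1386  0.7085 -1.831 ]
row [-7.2   -3.08  -1.724] [ 4.836 -1.778  6.559]
```

Request:
carry_out --series '[[[-0.4, -0.15, -0.1, 0.25, -0.1, 0.35, 0.3], [-1.1, -0.45, -0.25, 0.7, -0.25, 1.0, 0.3], [-1.8, -0.75, -0.42, 1.2, -0.43, 1.65, 0.3], [-2.5, -1.05, -0.6, 1.7, -0.6, 2.3, 0.3], [-3.2, -1.35, -0.77, 2.15, -0.8, 2.9, 0.3], [-3.9, -1.65, -0.95, 2.6, -0.95, 3.55, 0.3], [-4.6, -1.95, -1.1, 3.1, -1.15, 4.2, 0.3], [-5.3, -2.25, -1.27, 3.55, -1.3, 4.85, 0.3], [-5.9, -2.52, -1.42, 3.95, -1.45, 5.4, 0.3], [-6.3, -2.7, -1.5, 4.25, -1.55, 5.75, 0.3]]]'

```text
time_s: 6.15
tool_pos: [0.5065, -0.2592, 0.277]
tool_rot: [2.556, 1.762, 0.073]
contact_force: [-0.0, -0.7, -2.0]
finger_gap: 0.419
```

Run:
```python
from h import *
rel([.497,-.306,.28],boxR(np.radians(-25.5),0))
grab("wrist","pics/w7.png");
```

```text
t 6.15 pos [ 0.5065 -0.2592  0.277 ] F [-0.0376 -0.7189 -2.0418] gap 0.419 q [-0.5083  0.2525  1.5226  0.027   1.3129 -1.7219]
row [-0.941  0.159 -0.069] [ 0.535 -0.195  0.78 ]
```

View pics/w7.png

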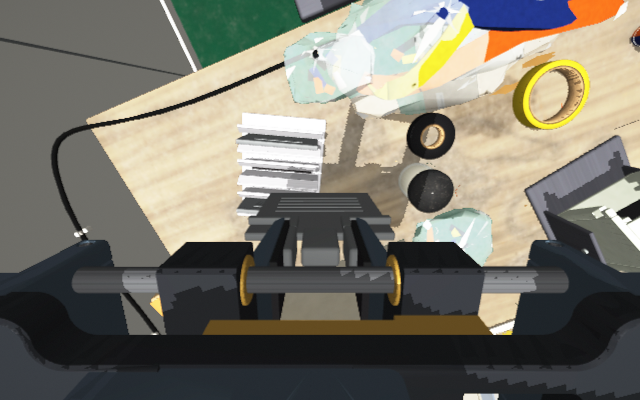

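Run:
```python
from h import *
c=optics.calibration("wrist");grab("wrist","pics/w8.png");np.savez("w8.npz",**c)
crop("pics/w8.png","pics/w8c.png",225,100,395,235,4.6)
print(read_state()["tool_pos"])
```

```text
[ 0.507  -0.2595  0.2763]
```

View pics/w8c.png

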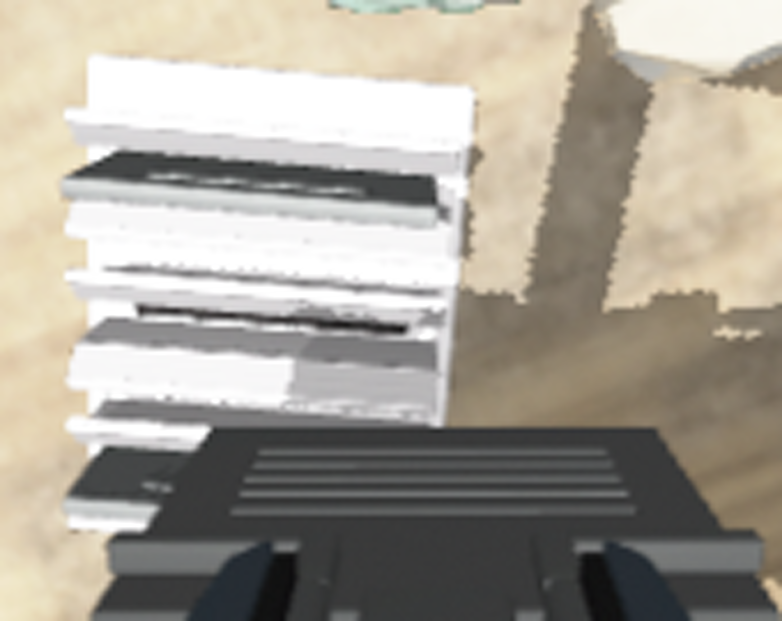

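Run:
```python
from h import *
c=dict(np.load("w8.npz"));u=lambda x,y:(225+x/4.6,100+y/4.6)
a=onz("wrist",u(137,310),.01,c);b=onz("wrist",u(408,328),.01,c);print("pad",a,b,np.linalg.norm(a-b),(a+b)/2,np.degrees(np.arctan2(*(b-a)[:2])))
p=onz("wrist",u(90,57),.008,c);q=onz("wrist",u(472,88),.008,c);print("base",p,q,np.linalg.norm(p-q),(p+q)/2,np.degrees(np.arctan2(*(q-p)[:2])))
d=(q-p)/np.linalg.norm(q-p);n=np.array([-d[1],d[0],0]);n=n if n[0]>0 else -n
print("rack centre",(p+q)/2+.075*n, "pad offs", ((a+b)/2-(p+q)/2)@n)
s=read_state();R0=R.from_rotvec(s["tool_rot"]).as_matrix()
for y in(-.003,.003):
  print([(proj("wrist",s["tool_pos"]+R0@np.array([x,y,z]),c)-[225,100])*4.6 for x in(-.05,.05) for z in (.124,.014)])
```

```text
pad [ 0.4823 -0.3512  0.01  ] [ 0.5197 -0.2709  0.01  ] 0.08853740345529354 [ 0.501  -0.3111  0.01  ] 24.953574382298353
base [ 0.4054 -0.3315  0.008 ] [ 0.456  -0.2248  0.008 ] 0.1180952177069818 [ 0.4307 -0.2781  0.008 ] 25.373672201871926
rack centre [ 0.4985 -0.3103  0.008 ] pad offs 0.07758972848236152
[array([219.1464, 424.1851]), array([ 95.8351, 612.7627]), array([665.8021, 423.9134]), array([791.8627, 612.6433])]
[array([220.3821, 450.0113]), array([ 98.8122, 651.2544]), array([664.5688, 449.7676]), array([788.8629, 651.1976])]
```

Run:
```python
from h import *
rel([.4975,-.309,.235],boxR(np.radians(-25.3),0))
```

```text
t 6.25 pos [ 0.507  -0.2595  0.2763] F [ 1.1832  0.2981 -0.9558] gap 0.424 q [-0.5083  0.2535  1.523   0.0272  1.3112 -1.7224]
row [-1.009  0.127  0.816] [ 0.539 -0.195  0.75 ]
```

Request:
carry_out --series '[[[-0.4, 0.05, 0.1, 0.2, -0.07, 0.3, 0.3], [-0.8, 0.1, 0.3, 0.4, -0.15, 0.6, 0.3], [-1.01, 0.13, 0.55, 0.54, -0.2, 0.75, 0.3], [-1.01, 0.13, 0.82, 0.54, -0.2, 0.75, 0.3], [-1.01, 0.13, 0.82, 0.54, -0.2, 0.75, 0.3], [-1.01, 0.13, 0.82, 0.54, -0.2, 0.75, 0.3]]]'

```text
time_s: 6.85
tool_pos: [0.4973, -0.3063, 0.2354]
tool_rot: [-2.651, -1.685, -0.0]
contact_force: [-0.5, -0.1, -0.7]
finger_gap: 0.417
```

Run:
```python
from h import *
rel([.4975,-.309,.134],boxR(np.radians(-25.3),0))
for n in ("wrist","side","scene"): grab(n,f"pics/{n}9.png")
crop("pics/side9.png","pics/side9c.png",150,140,290,320,3.3)
crop("pics/scene9.png","pics/scene9c.png",280,60,390,190,4.5)
crop("pics/wrist9.png","pics/wrist9c.png",220,90,420,270,3.3)
```

```text
t 6.85 pos [ 0.4973 -0.3063  0.2354] F [-0.5293 -0.1338 -0.6697] gap 0.417 q [-0.5721  0.3264  1.5201  0.0007  1.2958 -1.7045]
row [-0.048  0.029  2.028] [-0.006 -0.007  0.029]
```

View pics/side9c.png

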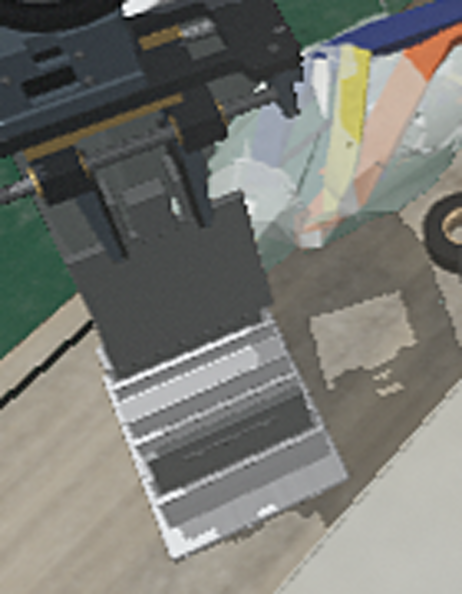

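View pics/scene9c.png

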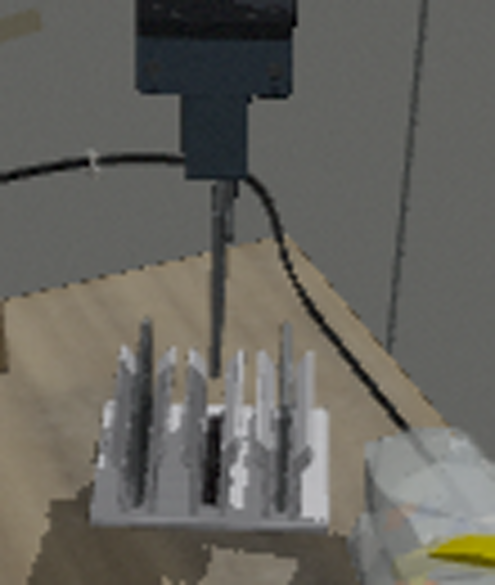

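View pics/wrist9c.png

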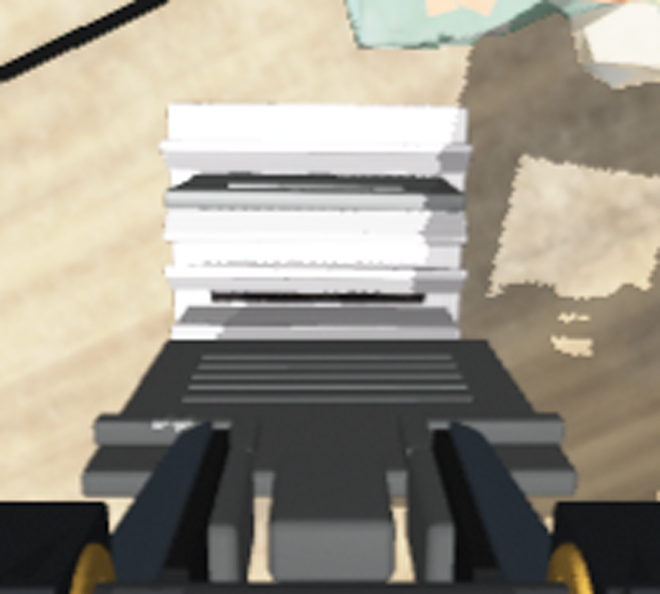

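Request:
carry_out --series '[[[-0.05, 0.02, 0.2, 0, 0, 0, 0.3], [-0.05, 0.02, 0.45, 0, 0, 0, 0.3], [-0.05, 0.02, 0.7, 0, 0, 0, 0.3], [-0.05, 0.02, 0.9, 0, 0, 0, 0.3], [-0.05, 0.02, 1.1, 0, 0, 0, 0.3], [-0.05, 0.02, 1.3, 0, 0, 0, 0.3], [-0.05, 0.02, 1.5, 0, 0, 0, 0.3], [-0.05, 0.02, 1.65, 0, 0, 0, 0.3], [-0.05, 0.02, 1.8, 0, 0, 0, 0.3], [-0.05, 0.02, 1.8, 0, 0, 0, 0.3]]]'

```text
time_s: 8.0
tool_pos: [0.4969, -0.3088, 0.1449]
tool_rot: [-2.65, -1.684, -0.0]
contact_force: [-1.5, 0.4, -1.7]
finger_gap: 0.422
```

Run:
```python
from h import *
rel([.4975,-.309,.134],boxR(np.radians(-25.3),0))
for n in ("side","scene"): grab(n,f"pics/{n}10.png")
crop("pics/side10.png","pics/side10c.png",150,140,290,320,3.3)
crop("pics/scene10.png","pics/scene10c.png",280,60,390,190,4.5)
```

```text
t 8.0 pos [ 0.4969 -0.3088  0.1449] F [-1.5169  0.3676 -1.6531] gap 0.422 q [-0.576   0.3931  1.6561  0.0007  1.0935 -1.7086]
row [0.001 0.013 0.219] [-0.01  -0.007  0.029]
```

View pics/scene10c.png

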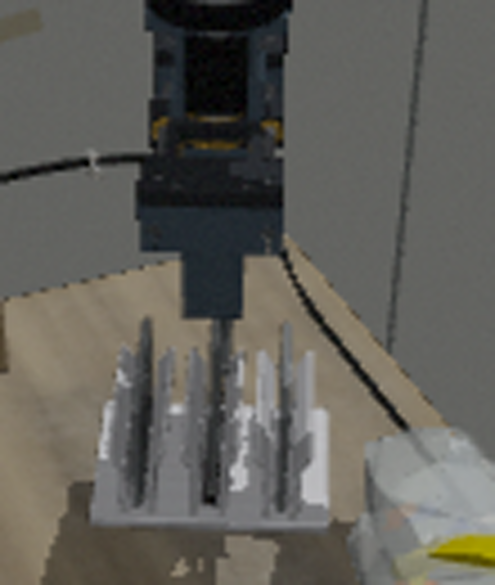

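View pics/side10c.png

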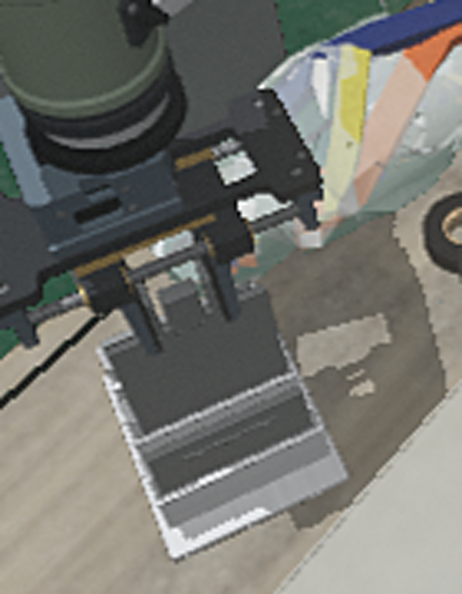

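Cover is in the middle slot between the two panels; lowering to contact in small steps.

Request:
carry_out --series '[[[0, 0, 0.06, 0, 0, 0, 0.3], [0, 0, 0.12, 0, 0, 0, 0.3], [0, 0, 0.16, 0, 0, 0, 0.3], [0, 0, 0.2, 0, 0, 0, 0.3], [0, 0, 0.2, 0, 0, 0, 0.3]]]'

```text
time_s: 8.6
tool_pos: [0.4973, -0.309, 0.1358]
tool_rot: [2.651, 1.685, 0.001]
contact_force: [0.6, 0.6, -1.6]
finger_gap: 0.424
```

Run:
```python
from h import *
rel([.4975,-.309,.134],boxR(np.radians(-25.3),0))
```

```text
t 8.6 pos [ 0.4973 -0.309   0.1358] F [ 0.5995  0.5922 -1.6219] gap 0.424 q [-0.576   0.4012  1.6685  0.0007  1.0715 -1.7087]
row [0.002 0.004 0.036] [ 0.004 -0.005  0.03 ]
```

No contact yet (about -1.6 N is the cover's weight). Going on in 1 mm steps.

Request:
carry_out --series '[[[0, 0, 0.02, 0, 0, 0, 0.3], [0, 0, 0.04, 0, 0, 0, 0.3], [0, 0, 0.06, 0, 0, 0, 0.3], [0, 0, 0.06, 0, 0, 0, 0.3]]]'

```text
time_s: 9.0
tool_pos: [0.4975, -0.3092, 0.1333]
tool_rot: [2.651, 1.685, 0.002]
contact_force: [-0.9, -0.2, -0.6]
finger_gap: 0.422
```

Request:
carry_out --series '[[[0, 0, 0.02, 0, 0, 0, 0.3], [0, 0, 0.04, 0, 0, 0, 0.3], [0, 0, 0.06, 0, 0, 0, 0.3], [0, 0, 0.06, 0, 0, 0, 0.3]]]'

```text
time_s: 9.4
tool_pos: [0.4983, -0.3101, 0.1329]
tool_rot: [2.647, 1.683, 0.003]
contact_force: [-2.4, -0.3, 12.2]
finger_gap: 0.423
```

Request:
carry_out --series '[[[0, 0, -0.02, 0, 0, 0, 0.3], [0, 0, -0.02, 0, 0, 0, 0.3], [0, 0, -0.02, 0, 0, 0, 0.3]]]'

```text
time_s: 9.7
tool_pos: [0.4981, -0.3099, 0.1329]
tool_rot: [2.648, 1.683, 0.003]
contact_force: [-1.6, -1.6, 8.4]
finger_gap: 0.419
```

Run:
```python
from h import *
rel([.4975,-.309,.134],boxR(np.radians(-25.3),0))
for n in ("side","scene"): grab(n,f"pics/{n}11.png")
crop("pics/scene11.png","pics/scene11c.png",280,80,390,190,5)
```

```text
t 9.7 pos [ 0.4981 -0.3099  0.1329] F [-1.6117 -1.5552  8.4009] gap 0.419 q [-0.5763  0.4038  1.6724  0.0001  1.0612 -1.7087]
row [ 0.012 -0.019 -0.022] [0.04  0.005 0.03 ]
```

View pics/scene11c.png

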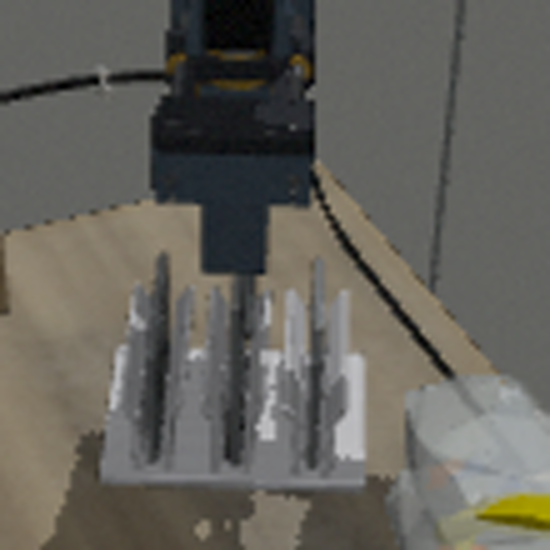

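Request:
carry_out --series '[[[0, 0, 0, 0, 0, 0, 0.6], [0, 0, 0, 0, 0, 0, 0.8], [0, 0, 0, 0, 0, 0, 1], [0, 0, 0, 0, 0, 0, 1], [0, 0, 0, 0, 0, 0, 1], [0, 0, 0, 0, 0, 0, 1], [0, 0, 0, 0, 0, 0, 1]]]'

```text
time_s: 10.5
tool_pos: [0.4973, -0.309, 0.1308]
tool_rot: [-2.651, -1.685, -0.001]
contact_force: [-0.1, -0.8, 0.2]
finger_gap: 0.988
```

Request:
carry_out --series '[[[0, 0, -0.2, 0, 0, 0, 1], [0, 0, -0.5, 0, 0, 0, 1], [0, 0, -0.9, 0, 0, 0, 1], [0, 0, -1.4, 0, 0, 0, 1], [0, 0, -1.9, 0, 0, 0, 1], [0, 0, -2.4, 0, 0, 0, 1], [0, 0, -2.8, 0, 0, 0, 1], [0, 0, -2.8, 0, 0, 0, 1]]]'

```text
time_s: 11.3
tool_pos: [0.4986, -0.31, 0.275]
tool_rot: [2.645, 1.681, 0.006]
contact_force: [0.9, -0.9, 0.9]
finger_gap: 1.001
```

Run:
```python
from h import *
rel([.4975,-.309,.134],boxR(np.radians(-25.3),0))
for n in ("side","scene","wrist"): grab(n,f"pics/{n}12.png")
crop("pics/scene12.png","pics/scene12c.png",280,80,390,190,5)
crop("pics/side12.png","pics/side12c.png",150,140,290,320,3.3)
```

```text
t 11.3 pos [ 0.4986 -0.31    0.275 ] F [ 0.896  -0.8581  0.8822] gap 1.001 q [-0.5761  0.3073  1.4491  0.0006  1.3768 -1.7086]
row [ 0.009 -0.052  2.82 ] [0.081 0.005 0.03 ]
```

View pics/scene12c.png

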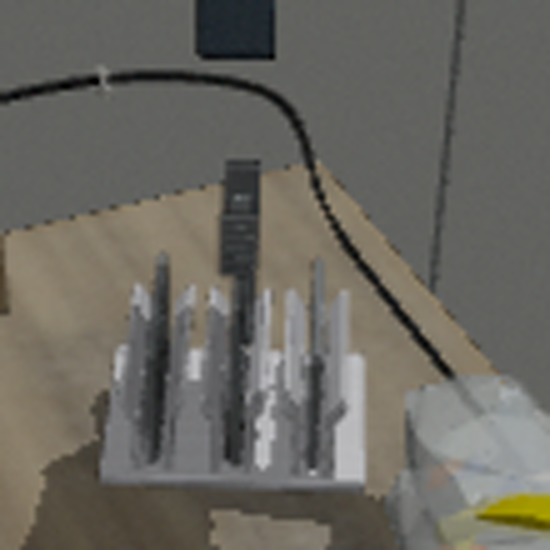

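View pics/side12c.png

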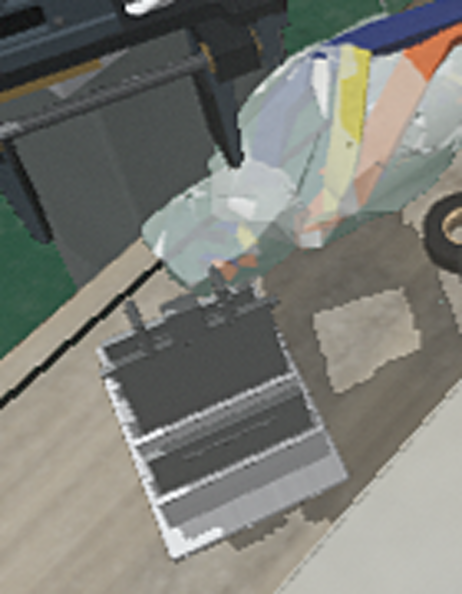

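View pics/wrist12.png

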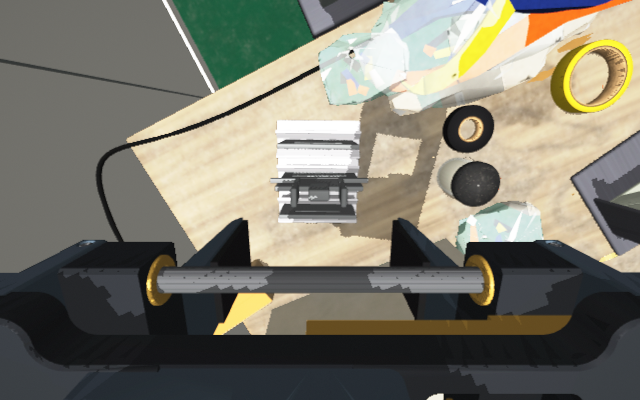

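Run:
```python
from h import *
c=optics.calibration("wrist");grab("wrist","pics/w13.png");np.savez("w13.npz",**c)
crop("pics/w13.png","pics/w13c.png",255,105,380,235,4.6)
print((proj("wrist",np.array([[.498,-.31,.16],[.498,-.31,.12]]),c)-[255,105])*4.6)
```

```text
[[288.4939 441.0054]
 [289.4919 395.8622]]
```

View pics/w13c.png

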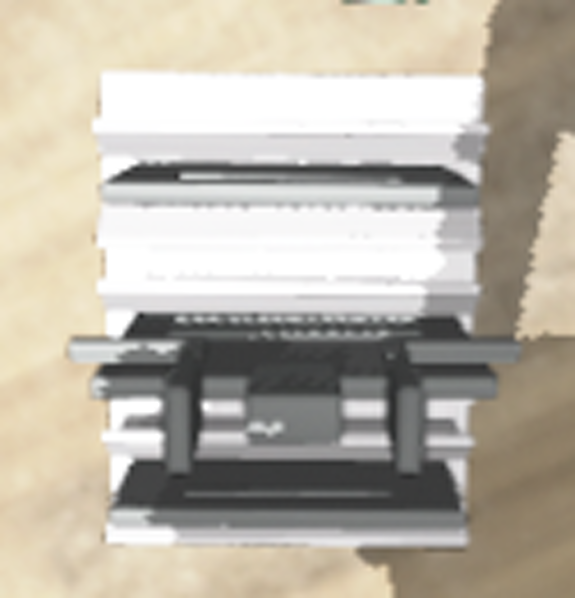

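Run:
```python
from h import *
print(job.hand_in())
```

```text
the job is handed in; nothing more can be done
None
```

I opened the battery box and stood the cover on its lower edge in the rack's middle slot. The job was handed in at about 11.5 s of the 42 s allowed, and no verdict was reported.

**Taking the cover off:** I came in along the cover's 30° tilt and closed on both tabs at 35 N. The picture showed both tabs pressed and the hooks clear of the catches. I drew the cover about 155 mm along its guides until it was out.

**Placing it:** I turned it upright and lowered it between the two panels until it met the slot floor. Contact came with the tool at 0.133 m, against 0.134 m predicted, with about 12 N pushing up on the tool. I then opened the gripper fully and backed straight up clear of everything.

**Last checks:**
- **Cover:** it stands in the middle slot. Its top is about 5 mm off the predicted position, which suggests a lean of 2–3° (the limit is 14°).
- **Panels:** both are still standing in their slots and look unmoved.
- **Robot:** the gripper is empty, and the force reading is only noise.
- **Disagreements:** my first estimate of the tab position was about 5 mm off across the cover, and I corrected it from the wrist picture before gripping. Different views of the rack centre agreed to about 5 mm. With the tabs pressed, the gap read about 38.5 mm instead of the 42 mm given.

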